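Wind the timer, then hold the mandrel block in the tray corner while its glue grabs

TASK

Wind the clockwork timer by turning its key clockwise until it comes up against its stop, in as many part turns as you need. Then set the bevelled, drilled wooden block down flat on the plywood tray in the inside corner, bevel towards the open side of the tray, with its long back against the low back rail and its end butted against the end block. Press firmly and slantwise on the block so that one push squeezes it against the rail and the board together, and finish while still holding that push; leave the offcut on the tray, the dish and the paddle where they are.

Things in the scene. Friction and masses are not known exactly. Their poses are not given: they have to be found in the camera images.
- key (a joint): angle of the timer's winding key in rad: grows as the key turns clockwise seen from above, 0 run down, 2.2 at its stop (fully wound; counts as wound above 2.0). It starts between 0.1 and 0.5. A spring and drag resist with at most 0.1 N m; the key stays where it is left when let go.
- key_grip (a point): centre of the brass key's flat wing, on the turning axis, 76 mm above the bench. The wing is 46 mm long (along this point's x), 10 mm thick (along y) and 26 mm tall, upright on a thin shaft on top of a round white timer (76 mm across, its top 45 mm above the bench, 18 mm under the wing). The timer is fixed to the bench; it and the loose block lie one on either side of the tray, in either order.
- rest_centre (a point): centre (half-way up, 25 mm above its underside) of the loose light-wood mandrel block: 120 mm long (along y), 56 mm wide (x), 50 mm high (z), 0.14 to 0.28 kg, with a row of five small dark holes in its top. Its back (+x side) is a full-height upright face; the upper edge of its -x side is cut off at 45 degrees over the whole length, 18 mm back and 18 mm down, leaving 32 mm of upright face below the bevel.
- rest_bevel (a point): middle of the block's 45 degree bevel face (25 mm wide slope), 19 mm to -x of the block's centre line and 41 mm above its underside; its outward normal points half up, half to the block's -x.
- rest: the same block; origin at the centre of its underside. Its faces are smooth: friction on board, rail and end block about 0.24 to 0.36, so a push at 30 to 45 degrees below level drives it to the rail.
- board: plywood tray board fixed to the bench, 200 mm (x) by 270 mm (y), 12 mm thick; origin at the centre of its underside; its -x side is the open side. The rail stands along its +x edge.
- rail: low back rail fixed on the board, 250 mm long (y), 22 mm thick (x), 20 mm high; origin at the centre of its underside, which lies on the board's top. The block's back goes against its -x face (11 mm from the origin). Its y axis runs along its length.
- stop: end block fixed on the board at the +y end of the corner, its +x end about at the rail: 70 mm (x), 20 mm thick (y), 20 mm high; origin at the centre of its underside, on the board's top. The block's +y end goes against its -y face (10 mm from the origin).
- offcut: loose bystander, a plain wooden offcut 40 x 50 x 18 mm lying on the board near its open side, towards the -y end; origin at its underside's centre. Leave it.
- dish: bystander, white dish 84 mm across, 25 mm high, near the robot; origin at its foot. Leave it.
- paddle: bystander, flat dark paddle 180 mm long, about 25 mm high, near the robot; origin at the middle of its underside. Leave it.
Things that resemble listed ones, but are neither listed nor needed, are in the scene too. There is more than one size of the part that bears key; the job needs the middle-sized.

How it is judged (in metres and radians):
On the way, in this order (a step that is already met when the one before it is completed fails the run):
1. the timer is fully wound (value of joint key above 2 rad), for 0.2 s.
2. the block sits flat in the corner, bevel outwards, against rail and end block (x of rest_centre in the frame of rail between -0.0425 and -0.035 m and x of rest_bevel in the frame of rail between -0.0625 and -0.053 m and y of rest_centre in the frame of stop between -0.075 and -0.067 m and z of rest_centre in the frame of board between 0.034 and 0.041 m and angle between the y axis of rest_centre and the y axis of rail, either way round below 0.05 rad and angle between rest_centre's own z axis and vertical below 0.05 rad), for 0.2 s.
At the end, for the whole second after the job is handed in: Key above 2.0 rad; block flat on the board, bevel to the open side, back within 4 mm of the rail, end within 5 mm of the end block, square to 3 degrees; the fingers push it with over 5 N so that it presses the rail with over 3 N and the board with over 5 N, through the last second (all of step 2 and contact force between rest and rail above 3 N and contact force between rest and board above 5 N and contact force between the fingers and rest above 5 N and value of joint key above 2 rad); the arm keeps its last pose, push and grip.
It fails at once if a bystander (the offcut on the tray board, the bead dish, the paddle) is shifted by more than 40 mm (distance of any of offcut, dish, paddle from where it was at the start of the episode above 0.04 m).
It also fails if it takes over 72 s, if anything falls off the work surface, if the arm or the gripper's body presses on something with over 40 N, if the wrist force passes 120 N, or if a joint passes its speed limit or range.

ROBOT

A 6-joint arm with a two-finger parallel gripper is mounted at the origin on the work surface. World frame = base frame: x ahead of the robot, y to its left, z up, the work surface at z = 0. Lengths are in m, angles in degrees, forces in N, time in s.
With the tool pointing down it reaches from about 0.35 to 0.875 m from the base axis. Payload 4.2 kg.
Tool frame: the origin (TCP) lies midway between the tips of the shut fingers; the grasp point (between the pads) lies 19 mm behind it; z points along the fingers, y is the line along which they close (so a half turn about z gives the same grasp; the last joint's range is limited). The gripper opens to 87 mm and grips with 3 to 60 N. Pads are 19 mm wide; open, the fingers measure 117 mm over their backs; the gripper's body (75 mm by 190 mm) begins 51 mm behind the grasp point.
Start: joints at [-58.006, 22.042, 0.453, 0, -68.411, -14.817], TCP at [0.185, -0.597, 0.223] pointing down, gripper open.
Joint ranges: [-179.83, 179.83], [-69.29, 118.12], [-61.27, 80.66], [-181.25, 117.63], [-171.15, -9.14], [-177.46, 177.46]. Speed limits (degrees/s): [159.86, 159.86, 180, 180, 180, 180].

INTERFACE

Orientations are given as a 3x3 rotation matrix whose columns are the frame's x, y, z axes.
In Python, from station import r, cams gives the robot as it stands.
- The arm moves only by the tool play_rows, never from a script. Its argument "commands" is text: rows parted by semicolons, each of 6 numbers parted by spaces: the shift along the world's x, y, z normalised to -1 to 1, where 1 is 30 mm, then the turn, a rotation vector about the world's x, y, z normalised to -1 to 1, where 1 is 0.15 rad. A call has 1 to 20 rows; each row shifts and turns the commanded pose from where the row before left it; what a row does not reach is not made up. A row lasts 1/10 s, in which the tool goes at most 50 mm and 8.59 degrees, less where a joint would pass 70% of its speed; a pose out of reach is approached as far as the arm can. A call with a number of a shift or a turn outside -1 to 1 is refused whole. A call with a gripper value outside its range is refused whole. "grip" is the finger opening in mm, from 0 to 87, set as the call begins (left out, the last holds). The fingers move at their own pace and stop on an object; the grip force is fixed at half the most. Time passes only in rows, so rows that do not move let the fingers close. It gives the time, the measured TCP pose, the force, the opening and the grip force at its end, in the units of the state.
- r.sense(): the state, without advancing time (a new reading comes with each control period).
- cams.capture(name): name is "scene" or "top" or "wrist"; returns (picture, depth): 420x560x3 uint8, blue, green, red; 420x560 float32, m along the optical axis (not along the pixel's ray), 0 where there is no reading.
- cams.camera_info(name): a dict with "mtx" (3x3 intrinsics, pixels), "k1" (the pictures are not rectified: a ray, as slopes to the right and down, at radius r is drawn at 1 + k1 r^2 times it, then the intrinsics apply), "R" (3x3) and "t" (3): a world point X has camera coordinates R X + t. Camera axes: x right, y down, z forward; pixel columns grow to the right and rows downward; lengths in m; the calibration is good to about 2 mm. A picture is of the moment at which its call begins: read the wrist's pose just before it. camera_info takes no time and is no camera call; for the wrist camera it gives the pose at the moment of the call.
- r.finish_job(): hands the job in; it is judged then, once.
The state is a dict: "time_s": time; "joints": joint angles; "joint_velocities": joint speeds; "effort": joint torques, N m; "tcp_pos": TCP position; "ee_rot": TCP orientation; "wrist_force": force on the tool from outside, world axes, zero at the start; "moment": the same for the moment, N m; "gripper_width": opening from 0.0 (shut) to 1.0 (fully open); "gripper_force": force on a finger pad.
Only numpy, scipy, OpenCV 4.12 (cv2) and the standard library are available. Lean on these libraries where they do the work, as an engineer would, in place of code of your own. Each camera call takes 0.05 s, during which the arm holds its last target. There are 200 camera calls.

## Working session

There is one attempt and no reset: what is moved stays moved. The work goes in short steps, Python scripts to look and compute and a tool call to move; the robot and the scene stay as the last step left them, time stands still between calls to the robot, and variables do not carry over. Pictures are saved under pics/ and viewed, at most 10 in all, crops included, and the job is handed in when it is done.

Besides the shell and the picture viewer there is one more tool, called after "Request:" as a command line: name --argument value ..., lists and objects as JSON in quotes. play_rows: Moves the arm, as the interface text tells. Scaled input: -1 to 1 covers 30 mm each way for a shift and 0.15 rad each way for a turn. Its arguments: {"type":"object","properties":{"commands":{"type":"string"},"grip":{"type":"number"}},"required":["commands"]}

```bash
mkdir -p pics
cat > h.py <<'E'
import numpy as np, cv2
from station import r, cams
def grab(n):
    i=cams.camera_info(n); p,d=cams.capture(n); return p,d,i
def pts(uv,i):
    uv=np.float64(uv).reshape(-1,1,2); k=np.array([i['k1'],0,0,0,0],float)
    return cv2.undistortPoints(uv,np.array(i['mtx'],float),k).reshape(-1,2)
def plane(uv,i,z):
    n=pts(uv,i); R=np.array(i['R']);t=np.array(i['t']); c=-R.T@t
    d=np.c_[n,np.ones(len(n))]@R; s=(z-c[2])/d[:,2]; return c+s[:,None]*d
def cloud(d,i):
    h,w=d.shape; u,v=np.meshgrid(np.arange(w),np.arange(h))
    n=pts(np.c_[u.ravel(),v.ravel()],i); R=np.array(i['R']);t=np.array(i['t'])
    P=np.c_[n,np.ones(len(n))]*d.reshape(-1,1); return ((P-t)@R).reshape(h,w,3)
E
python3 - <<'E'
from h import *
for n in ('top','scene'):
    p,d,i=grab(n); cv2.imwrite(f'pics/{n}0.png',p); np.save(f'pics/{n}d.npy',cloud(d,i))
    print(n,-np.array(i['R']).T@i['t'],i['k1'],(d>0).mean())
s=r.sense();print(s['ee_rot'],s['gripper_width'],s['time_s'])
E
```

```text
top [0.44418507 0.03615627 1.10803003] 0.045110078778959735 0.9959778911564626
scene [1.19261846 0.36498023 1.1998914 ] -0.1817006543008011 0.9959651360544217
[[-9.55453213e-01 -2.95141897e-01 -6.47125294e-04]
 [-2.95142595e-01  9.55451494e-01  1.81423716e-03]
 [ 8.28394328e-05  1.92441296e-03 -9.99998145e-01]] 1.002342972055653 0.1
```

View pics/top0.png

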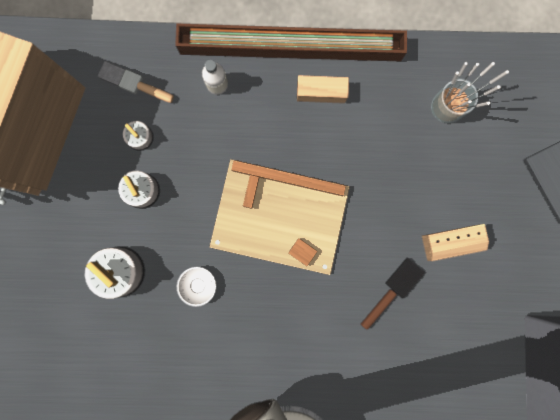

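View pics/scene0.png

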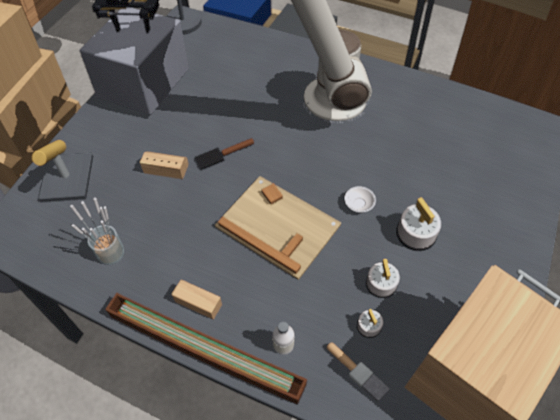

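The top view shows three timers: small (137,135), middle (138,189) and large (112,273). I choose the middle one. The block candidates are the drilled, bevelled one at (457,242) and a plain decoy at (323,89), and I choose the drilled one. The tray has its rail from (232,166) to (345,190), its end block at (250,190) and the offcut at (303,251).

Run:
```python
from h import *
p=cv2.imread('pics/top0.png'); C=np.load('pics/topd.npy'); i=cams.camera_info('top')
hsv=cv2.cvtColor(p,cv2.COLOR_BGR2HSV)
def rect(name,x0,y0,x1,y1,zl,zh,cond=None):
    W=C[y0:y1,x0:x1]; m=(W[...,2]>zl)&(W[...,2]<zh)
    if cond is not None: m&=cond[y0:y1,x0:x1]
    m=m.astype(np.uint8)
    n,l,st,_=cv2.connectedComponentsWithStats(m); k=1+np.argmax(st[1:,4]); P=W[l==k]
    z=np.median(P[:,2]); (c,s,a)=cv2.minAreaRect((P[:,:2]*1000).astype(np.float32))
    b=cv2.boxPoints((c,s,a)); e=[b[1]-b[0],b[2]-b[1]]; e=max(e,key=np.linalg.norm)
    print(name,'n',len(P),'z',z.round(4),'c',np.round(c,1),'size',np.round(s,1),'long dir deg',np.degrees(np.arctan2(e[1],e[0])).round(1)%180)
yel=(hsv[...,0]>15)&(hsv[...,0]<32)&(hsv[...,1]>120)&(hsv[...,2]>100)
rect('wingS',120,120,155,150,.03,.2,yel)
rect('wing',115,168,160,212,.06,.12,yel)
rect('wingL',80,245,145,300,.06,.2,yel)
rect('timer',115,168,160,212,.038,.055)
rect('timerL',80,245,145,300,.03,.08)
rect('blocktop',415,215,500,270,.045,.056)
rect('blockall',415,215,500,270,.02,.06)
rect('rail',220,150,360,205,.027,.037)
rect('stop',240,178,260,212,.027,.037)
rect('board',200,150,360,280,.007,.017)
rect('offcut',280,230,325,270,.025,.037)
rect('dish',170,260,222,310,.008,.04)
rect('paddle',355,255,430,330,.008,.04)
cv2.imwrite('pics/crop.png',np.hstack([cv2.resize(p[160:220,105:165],(400,400)),cv2.resize(p[210:270,425:485+0],(400,400))]))
```

```text
wingS n 15 z 0.0654 c [682.3 347.1] size [25.7  3. ] long dir deg 36.8
wing n 45 z 0.0883 c [561.9 339.1] size [41.1  6.7] long dir deg 32.0
wingL n 63 z 0.1225 c [386.2 375.4] size [57.2  7. ] long dir deg 44.4
timer n 840 z 0.0458 c [563.5 340.8] size [74.6 74.7] long dir deg 136.3
timerL n 1788 z 0.0627 c [383.9 379. ] size [102.4 102.2] long dir deg 1.6
blocktop n 1201 z 0.0507 c [ 474.  -344.9] size [ 47.2 122. ] long dir deg 103.1
blockall n 1604 z 0.0497 c [ 469.8 -345.9] size [ 55.8 122.1] long dir deg 103.3
rail n 1452 z 0.0328 c [566.   23.9] size [249.3  89.4] long dir deg 79.4
stop n 279 z 0.0328 c [564.4  98.8] size [20.2 66.7] long dir deg 168.9
board n 8890 z 0.0127 c [514.7  34.1] size [270.5 199.6] long dir deg 78.9
offcut n 424 z 0.0307 c [438.7 -17.8] size [49.6 39.7] long dir deg 56.5
dish n 973 z 0.0171 c [358.9 207.6] size [80.6 81.3] long dir deg 154.2
paddle n 1253 z 0.0148 c [ 350.6 -210.7] size [ 52.7 177.4] long dir deg 141.2
```

View pics/crop.png

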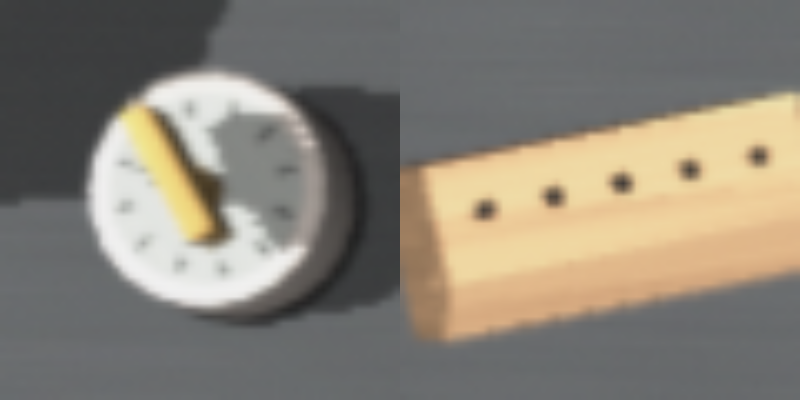

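The crop confirms the middle timer (76 mm, wing top 88 mm, wing at 32°) and the drilled block, whose bevel already faces the robot. I move towards the key while turning the tool.

Request:
play_rows --commands "0.4 0.9 0 0 0 0.9;0.4 0.9 0 0 0 0.9;0.4 0.9 0 0 0 0.9;0.4 0.9 0 0 0 0.9;0.4 0.9 0 0 0 0.9;0.4 0.9 0 0 0 0.9;0.4 0.9 0 0 0 0.9;0.4 0.9 0 0 0 0.9;0.4 0.9 0 0 0 0.9;0.4 0.9 0 0 0 0.9;0.4 0.9 0 0 0 0.9;0.4 0.9 0 0 0 0.9;0.4 0.9 0 0 0 0.9;0.4 0.9 0 0 0 0.9;0.4 0.9 0 0 0 0.9;0.4 0.9 0 0 0 0.9" --grip 87

```text
time_s: 1.7
tcp_pos: [0.3766, -0.1639, 0.2224]
ee_rot: [[0.78, -0.626, -0.0], [-0.626, -0.78, 0.0], [-0.0, 0.0, -1.0]]
wrist_force: [0.5, -0.8, -0.1]
gripper_width: 0.998
gripper_force: 0.0
```

```bash
cat > s.py <<'E'
from h import *
s=r.sense(); R=np.array(s['ee_rot'])
print('t',s['time_s'],'j',np.round(s['joints'],1),'tcp',np.round(s['tcp_pos'],4),'yaw',np.degrees(np.arctan2(R[1,0],R[0,0])).round(2),'z',R[:,2].round(4),'F',np.round(s['wrist_force'],1),'w',round(s['gripper_width']*87,1),'gf',np.round(s['gripper_force'],1))
E
python3 s.py
python3 - <<'E'
from h import *
C=np.load('pics/topd.npy').reshape(-1,3); 
m=(C[:,2]>.1)&(C[:,2]<.5)&(C[:,1]>.38)&(C[:,0]>.3); P=C[m]; print(P[:,2].max(),P[np.argsort(np.hypot(P[:,0]-.5635,P[:,1]-.3405))[:400:40]].round(3))
E
```

```text
t 1.7 j [ -0.6   0.5 -27.2  -0.  -62.2  51.9] tcp [ 0.3766 -0.1639  0.2224] yaw -38.75 z [-4.e-04  2.e-04 -1.e+00] F [ 0.5 -0.8 -0.1] w 86.8 gf 0.0
0.24490505919685243 [[0.409 0.396 0.12 ]
 [0.402 0.393 0.122]
 [0.394 0.38  0.108]
 [0.389 0.384 0.123]
 [0.608 0.531 0.141]
 [0.62  0.529 0.158]
 [0.613 0.531 0.171]
 [0.621 0.529 0.162]
 [0.62  0.529 0.209]
 [0.61  0.532 0.158]]
```

Request:
play_rows --commands "0.35 0.93 0 0 0 0.46;0.35 0.93 0 0 0 0.46;0.35 0.93 0 0 0 0.46;0.35 0.93 0 0 0 0.46;0.35 0.93 0 0 0 0.46;0.35 0.93 0 0 0 0.46;0.35 0.93 0 0 0 0.46;0.35 0.93 0 0 0 0.46;0.35 0.93 0 0 0 0.46;0.35 0.93 0 0 0 0.46;0.35 0.93 0 0 0 0.46;0.35 0.93 0 0 0 0.46;0.35 0.93 0 0 0 0.46;0.35 0.93 0 0 0 0.46;0.35 0.93 0 0 0 0.46;0.35 0.93 0 0 0 0.46;0.35 0.93 0 0 0 0.46;0.35 0.93 0 0 0 0.46;0 0 0 0 0 0;0 0 0 0 0 0"

```text
time_s: 3.7
tcp_pos: [0.5651, 0.3372, 0.2213]
ee_rot: [[0.847, 0.531, -0.002], [0.531, -0.847, -0.001], [-0.002, 0.0, -1.0]]
wrist_force: [-0.1, 0.0, 0.7]
gripper_width: 0.999
gripper_force: 0.0
```

```bash
python3 s.py
python3 - <<'E'
from h import *
p,d,i=grab('wrist'); cv2.imwrite('pics/w1.png',p); C=cloud(d,i)
hsv=cv2.cvtColor(p,cv2.COLOR_BGR2HSV)
m=(hsv[...,0]>15)&(hsv[...,0]<35)&(hsv[...,1]>120)&(C[...,2]>.084)&(C[...,2]<.095)&(np.hypot(C[...,0]-.563,C[...,1]-.34)<.05)
P=C[m];print(len(P),np.median(P[:,2])); c,s,a=cv2.minAreaRect((P[:,:2]*1000).astype(np.float32)); print(c,s,a)
E
```

```text
t 3.7 j [ 44.9  25.4   5.6  -0.  -70.3  77.2] tcp [0.5651 0.3372 0.2213] yaw 32.1 z [-0.0019 -0.0015 -1.    ] F [-0.1  0.   0.7] w 86.9 gf 0.0
396 0.08872605243761603
(564.287841796875, 341.885498046875) (45.907958984375, 9.246411323547363) 29.474227905273438
```

View pics/w1.png

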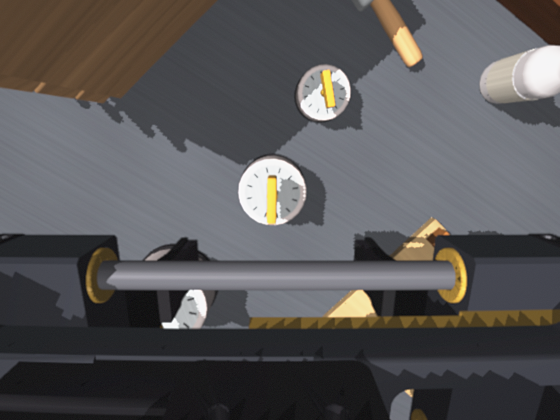

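The wrist view shows the middle timer at (271,190), with its wing in line with the tool. The wing centre is at (0.564, 0.342), so I descend and grip.

Request:
play_rows --commands "-0.03 0.04 -0.8 0 0 0;0 0.04 -0.8 0 0 0;0 0.04 -0.8 0 0 0;0 0.03 -0.8 0 0 0;0 0 -0.8 0 0 0;0 0 -0.8 0 0 0;0 0 -0.5 0 0 0;0 0 0 0 0 0;0 0 0 0 0 0"

```text
time_s: 4.65
tcp_pos: [0.5652, 0.3415, 0.0644]
ee_rot: [[0.847, 0.531, 0.001], [0.531, -0.847, 0.0], [0.001, 0.0, -1.0]]
wrist_force: [-0.2, 0.1, -0.1]
gripper_width: 1.0
gripper_force: 0.0
```

Request:
play_rows --commands "0 0 0 0 0 0;0 0 0 0 0 0;0 0 0 0 0 0;0 0 0 0 0 0;0 0 0 0 0 0;0 0 0 0 0 0;0 0 0 0 0 0;0 0 0 0 0 0" --grip 0

```text
time_s: 5.45
tcp_pos: [0.5647, 0.3416, 0.0635]
ee_rot: [[0.847, 0.531, -0.0], [0.531, -0.847, -0.0], [-0.0, 0.0, -1.0]]
wrist_force: [-0.5, 0.7, 0.6]
gripper_width: 0.361
gripper_force: 0.0
```

```bash
python3 s.py
```

```text
t 5.45 j [ 45.2  33.3  -5.2   0.  -51.5  76.9] tcp [0.5647 0.3416 0.0635] yaw 32.1 z [-1.e-04 -1.e-04 -1.e+00] F [-0.5  0.7  0.6] w 31.4 gf 0.0
```

Request:
play_rows --commands "0 0 0 0 0 0;0 0 0 0 0 0;0 0 0 0 0 0;0 0 0 0 0 0;0 0 0 0 0 0;0 0 0 0 0 0"

```text
time_s: 6.05
tcp_pos: [0.5646, 0.3418, 0.0635]
ee_rot: [[0.847, 0.531, -0.0], [0.531, -0.847, 0.0], [0.0, -0.0, -1.0]]
wrist_force: [-0.5, 1.7, -0.7]
gripper_width: 0.111
gripper_force: 30.0
```

Request:
play_rows --commands "0 0 0 0 0 -0.4;0 0 0 0 0 -0.7;0 0 0 0 0 -0.7;0 0 0 0 0 -0.7;0 0 0 0 0 -0.7;0 0 0 0 0 -0.7;0 0 0 0 0 -0.7;0 0 0 0 0 -0.7;0 0 0 0 0 -0.7;0 0 0 0 0 -0.7;0 0 0 0 0 -0.7;0 0 0 0 0 -0.7;0 0 0 0 0 -0.7;0 0 0 0 0 -0.7;0 0 0 0 0 -0.7;0 0 0 0 0 -0.7;0 0 0 0 0 0"

```text
time_s: 7.75
tcp_pos: [0.5643, 0.341, 0.0635]
ee_rot: [[0.476, -0.88, -0.001], [-0.88, -0.476, -0.001], [0.001, 0.001, -1.0]]
wrist_force: [-1.8, -0.5, 0.5]
gripper_width: 0.112
gripper_force: 30.0
```

```bash
python3 s.py; python3 -c "
from h import *
print(r.sense()['moment'])"
```

```text
t 7.75 j [ 45.2  33.3  -5.2   0.  -51.6 -16.8] tcp [0.5643 0.341  0.0635] yaw -61.59 z [-0.0011 -0.0012 -1.    ] F [-1.8 -0.5  0.5] w 9.7 gf 30.0
[-0.18686011  0.5366608  -0.01871415]
```

Request:
play_rows --commands "0 0 0 0 0 -0.5;0 0 0 0 0 -0.5;0 0 0 0 0 0"

```text
time_s: 8.05
tcp_pos: [0.5642, 0.3409, 0.0635]
ee_rot: [[0.341, -0.94, -0.001], [-0.94, -0.341, -0.001], [0.001, 0.002, -1.0]]
wrist_force: [-1.9, -1.9, 1.1]
gripper_width: 0.111
gripper_force: 30.0
```

```bash
python3 s.py; python3 -c "
from h import *
print(r.sense()['moment'])"
```

```text
t 8.05 j [ 45.2  33.3  -5.2   0.  -51.6 -25.2] tcp [0.5642 0.3409 0.0635] yaw -70.07 z [-0.0012 -0.0013 -1.    ] F [-1.9 -1.9  1.1] w 9.7 gf 30.0
[-0.33910761  0.72368489 -0.05211505]
```

Request:
play_rows --commands "0 0 0 0 0 -0.4;0 0 0 0 0 -0.4;0 0 0 0 0 0"

```text
time_s: 8.35
tcp_pos: [0.5642, 0.3409, 0.0635]
ee_rot: [[0.226, -0.974, -0.001], [-0.974, -0.226, -0.001], [0.001, 0.002, -1.0]]
wrist_force: [-3.2, -1.3, 2.0]
gripper_width: 0.112
gripper_force: 30.0
```

```bash
python3 s.py; python3 -c "
from h import *
print(r.sense()['moment'])"
```

```text
t 8.35 j [ 45.2  33.3  -5.2  -0.  -51.6 -32.1] tcp [0.5642 0.3409 0.0635] yaw -76.91 z [-0.0014 -0.0013 -1.    ] F [-3.2 -1.3  2. ] w 9.8 gf 30.0
[-0.47592061  0.86479358  0.03333744]
```

Request:
play_rows --commands "0 0 0 0 0 -0.3;0 0 0 0 0 -0.3;0 0 0 0 0 0"

```text
time_s: 8.65
tcp_pos: [0.5641, 0.341, 0.0635]
ee_rot: [[0.139, -0.99, -0.001], [-0.99, -0.139, -0.002], [0.001, 0.002, -1.0]]
wrist_force: [-3.1, -2.1, 3.1]
gripper_width: 0.113
gripper_force: 30.0
```

```bash
python3 s.py; python3 -c "
from h import *
print(r.sense()['moment'])"
```

```text
t 8.65 j [ 45.2  33.3  -5.2   0.  -51.6 -37.2] tcp [0.5641 0.341  0.0635] yaw -81.99 z [-0.0013 -0.0015 -1.    ] F [-3.1 -2.1  3.1] w 9.8 gf 30.0
[-0.54988603  1.02703922  0.29693624]
```

Request:
play_rows --commands "0 0 0 0 0 -0.3;0 0 0 0 0 -0.3;0 0 0 0 0 0;0 0 0 0 0 0;0 0 0 0 0 0"

```text
time_s: 9.15
tcp_pos: [0.5642, 0.3408, 0.0635]
ee_rot: [[0.049, -0.999, -0.001], [-0.999, -0.049, -0.002], [0.002, 0.001, -1.0]]
wrist_force: [-4.4, -2.8, 2.7]
gripper_width: 0.123
gripper_force: 31.1
```

```bash
python3 s.py; python3 -c "
from h import *
print(r.sense()['moment'])"
```

```text
t 9.15 j [ 45.2  33.3  -5.2   0.  -51.6 -42.4] tcp [0.5642 0.3408 0.0635] yaw -87.22 z [-0.0014 -0.0017 -1.    ] F [-4.4 -2.8  2.7] w 10.7 gf 31.1
[-1.02088014  1.29037909  0.50058668]
```

The moment rises and the grip spreads, so the key is at its stop. I release it, rise, and check the wing.

Request:
play_rows --commands "0 0 0 0 0 0;0 0 0 0 0 0;0 0 0 0 0 0;0 0 0 0 0 0;0 0 0 0 0 0;0 0 0.5 0 0 0;0 0 0.8 0 0 0;0 0 0.8 0 0 0;0 0 0.8 0 0 0;0 0 0.8 0 0 0;0 0 0.8 0 0 0;0 0 0.8 0 0 0;0 0 0 0 0 0" --grip 87

```text
time_s: 10.45
tcp_pos: [0.5667, 0.3428, 0.2286]
ee_rot: [[0.047, -0.999, 0.008], [-0.999, -0.047, 0.006], [-0.006, -0.009, -1.0]]
wrist_force: [0.1, 0.2, 0.7]
gripper_width: 0.993
gripper_force: 0.0
```

```bash
python3 s.py
python3 - <<'E'
from h import *
p,d,i=grab('wrist'); C=cloud(d,i)
hsv=cv2.cvtColor(p,cv2.COLOR_BGR2HSV)
m=(hsv[...,0]>15)&(hsv[...,0]<35)&(hsv[...,1]>120)&(C[...,2]>.084)&(C[...,2]<.095)&(np.hypot(C[...,0]-.563,C[...,1]-.34)<.05)
P=C[m];print(len(P),np.median(P[:,2])); c,s,a=cv2.minAreaRect((P[:,:2]*1000).astype(np.float32)); print(c,s,a)
E
```

```text
t 10.45 j [ 45.2  25.2   6.2   0.1 -70.5 -42.5] tcp [0.5667 0.3428 0.2286] yaw -87.33 z [ 0.0085  0.006  -0.9999] F [0.1 0.2 0.7] w 86.4 gf 0.0
377 0.0887944825570559
(563.767578125, 340.22198486328125) (8.77009391784668, 44.045745849609375) 8.210851669311523
```

The wing now lies at -82°, about 1.95 rad round from its start, and stays there. On to the block.

Request:
play_rows --commands "-0.13 -0.96 0 0 0 0.05;-0.13 -0.96 0 0 0 0.05;-0.13 -0.96 0 0 0 0.05;-0.13 -0.96 0 0 0 0.05;-0.13 -0.96 0 0 0 0.05;-0.13 -0.96 0 0 0 0.05;-0.13 -0.96 0 0 0 0.05;-0.13 -0.96 0 0 0 0.05;-0.13 -0.96 0 0 0 0.05;-0.13 -0.96 0 0 0 0.05;-0.13 -0.96 0 0 0 0.05;-0.13 -0.96 0 0 0 0.05;-0.13 -0.96 0 0 0 0.05;-0.13 -0.96 0 0 0 0.05;-0.13 -0.96 0 0 0 0.05;-0.13 -0.96 0 0 0 0.05;-0.13 -0.96 0 0 0 0.05;-0.13 -0.96 0 0 0 0.05;-0.13 -0.96 0 0 0 0.05;-0.13 -0.96 0 0 0 0.05"

```text
time_s: 12.5
tcp_pos: [0.4859, -0.2354, 0.222]
ee_rot: [[0.195, -0.981, -0.001], [-0.981, -0.195, 0.001], [-0.001, 0.001, -1.0]]
wrist_force: [0.1, 0.5, 0.5]
gripper_width: 0.998
gripper_force: 0.0
```

Request:
play_rows --commands "-0.13 -0.96 0 0 0 0.05;-0.13 -0.96 0 0 0 0.05;-0.13 -0.96 0 0 0 0.05;-0.13 -0.8 0 0 0 0.05;0 0 0 0 0 0;0 0 0 0 0 0"

```text
time_s: 13.1
tcp_pos: [0.4705, -0.3448, 0.2218]
ee_rot: [[0.223, -0.975, -0.001], [-0.975, -0.223, 0.001], [-0.001, 0.001, -1.0]]
wrist_force: [0.9, 0.7, -0.6]
gripper_width: 0.999
gripper_force: 0.0
```

```bash
python3 s.py
python3 - <<'E'
from h import *
p,d,i=grab('wrist'); cv2.imwrite('pics/w2.png',p); C=cloud(d,i)
m=(C[...,2]>.047)&(C[...,2]<.055)&(np.hypot(C[...,0]-.47,C[...,1]+.346)<.09)
P=C[m];print(len(P),np.median(P[:,2])); c,s,a=cv2.minAreaRect((P[:,:2]*1000).astype(np.float32)); print(c,s,a)
E
```

```text
t 13.1 j [-20.3  18.1  -5.6  -0.  -66.4  33.2] tcp [ 0.4705 -0.3448  0.2218] yaw -77.13 z [-0.0014  0.001  -1.    ] F [ 0.9  0.7 -0.6] w 86.9 gf 0.0
4000 0.04986171301466577
(475.5323181152344, -343.705810546875) (41.966278076171875, 120.57661437988281) 13.123658180236816
```

View pics/w2.png

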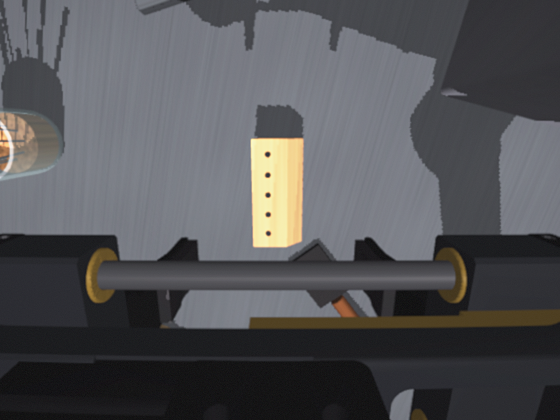

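The block lies at px (276,193), with the bevel on its right in the picture (world -x). Its centre is at (0.469, -0.345) and its long axis agrees with the tool, so I descend and grip.

Request:
play_rows --commands "-0.06 0 -0.8 0 0 0.03;0 0 -0.8 0 0 0;0 0 -0.8 0 0 0;0 0 -0.8 0 0 0;0 0 -0.8 0 0 0;0 0 -0.8 0 0 0;0 0 -0.8 0 0 0;0 0 -0.8 0 0 0;0 0 -0.6 0 0 0;0 0 -0.2 0 0 0;0 0 0 0 0 0"

```text
time_s: 14.25
tcp_pos: [0.4692, -0.3439, 0.006]
ee_rot: [[0.23, -0.973, -0.002], [-0.973, -0.23, 0.001], [-0.001, 0.001, -1.0]]
wrist_force: [-0.1, 0.4, 0.5]
gripper_width: 1.0
gripper_force: 0.0
```

Request:
play_rows --commands "0 0 0 0 0 0;0 0 0 0 0 0;0 0 0 0 0 0;0 0 0 0 0 0;0 0 0 0 0 0;0 0 0 0 0 0;0 0 0 0 0 0" --grip 40

```text
time_s: 14.95
tcp_pos: [0.4693, -0.3449, 0.007]
ee_rot: [[0.228, -0.974, 0.0], [-0.974, -0.228, -0.0], [0.0, -0.0, -1.0]]
wrist_force: [-1.7, 0.9, 3.5]
gripper_width: 0.644
gripper_force: 30.0
```

```bash
python3 s.py
```

```text
t 14.95 j [-20.4  31.5 -19.6   0.  -38.8  33.6] tcp [ 0.4693 -0.3449  0.007 ] yaw -76.79 z [ 1.e-04 -2.e-04 -1.e+00] F [-1.7  0.9  3.5] w 56.1 gf 30.0
```

Request:
play_rows --commands "0 0 0.3 0 0 0;0 0 0.6 0 0 0;0 0 0.8 0 0 0;0 0 0.8 0 0 0;0 0 0.8 0 0 0;0 0 0 0 0 0"

```text
time_s: 15.55
tcp_pos: [0.4715, -0.3459, 0.1094]
ee_rot: [[0.229, -0.973, 0.007], [-0.973, -0.229, -0.004], [0.005, -0.006, -1.0]]
wrist_force: [-0.1, -0.4, -0.8]
gripper_width: 0.644
gripper_force: 30.0
```

Request:
play_rows --commands "0.15 0.88 0 0 0 -0.2;0.15 0.88 0 0 0 -0.2;0.15 0.88 0 0 0 -0.2;0.15 0.88 0 0 0 -0.2;0.15 0.88 0 0 0 -0.2;0.15 0.88 0 0 0 -0.2;0.15 0.88 0 0 0 -0.2;0.15 0.88 0 0 0 -0.2;0.15 0.88 0 0 0 -0.2;0.15 0.88 0 0 0 -0.2;0.15 0.88 0 0 0 -0.2;0.15 0.88 0 0 0 -0.2;0.15 0.88 0 0 0 -0.2;0.15 0.88 0 0 0 -0.2;0 0 0 0 0 0;0 0 0 0 0 0;0 0 0 0 0 0"

```text
time_s: 17.25
tcp_pos: [0.5316, 0.0241, 0.1049]
ee_rot: [[-0.189, -0.982, -0.002], [-0.982, 0.189, -0.0], [0.001, 0.001, -1.0]]
wrist_force: [0.7, -0.9, -1.9]
gripper_width: 0.643
gripper_force: 30.0
```

```bash
python3 s.py
python3 - <<'E'
from h import *
for n in ('wrist','top'):
    p,d,i=grab(n); cv2.imwrite(f'pics/{n}3.png',p); np.save(f'pics/{n}3.npy',cloud(d,i))
C=np.load('pics/topd.npy')
u=np.array([np.cos(np.radians(-10.9)),np.sin(np.radians(-10.9))]); v=np.array([-u[1],u[0]])
for nm in ('topd','top3','wrist3'):
    C=np.load(f'pics/{nm}.npy'); q=(C[...,:2]-[.5147,.0341]); U=q@u; V=q@v; Z=C[...,2]
    m=(Z>.028)&(Z<.036)
    a=m&(V>-.11)&(V<.0)&(U>.05)&(U<.12); b=m&(U>.01)&(U<.065)&(V>.04)&(V<.1)
    if a.sum()>30:
        for lo,hi in((-.11,-.07),(-.07,-.03),(-.03,0)):
            k=a&(V>lo)&(V<hi)
            if k.sum()>10: print(nm,'rail U',np.percentile(U[k],[1,99]).round(4),k.sum())
    if b.sum()>10:
        for lo,hi in((.01,.03),(.03,.05),(.05,.065)):
            k=b&(U>lo)&(U<hi)
            if k.sum()>10: print(nm,'stop V',np.percentile(V[k],[1,99]).round(4),k.sum())
E
```

```text
t 17.25 j [ 20.1  20.  -21.7  -0.  -48.5 -30.9] tcp [0.5316 0.0241 0.1049] yaw -100.89 z [-1.6e-03 -3.0e-04 -1.0e+00] F [ 0.7 -0.9 -1.9] w 55.9 gf 30.0
topd rail U [0.074  0.0957] 178
topd rail U [0.0738 0.0956] 182
topd rail U [0.074  0.0956] 137
topd stop V [0.0629 0.0828] 85
topd stop V [0.0629 0.0823] 79
topd stop V [0.063  0.0825] 57
top3 rail U [0.0737 0.0957] 167
wrist3 rail U [0.073  0.0949] 1812
wrist3 rail U [0.0732 0.0949] 1531
wrist3 rail U [0.074  0.0949] 1010
```

View pics/wrist3.png

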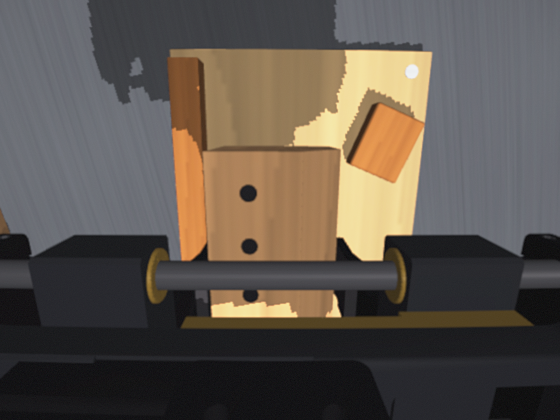

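The block is held square and the rail is clear. The gap to the end block is about 9.5 mm. I lower it onto the board.

Request:
play_rows --commands "0 0 -0.65 0 0 0;0 0 -0.65 0 0 0;0 0 -0.65 0 0 0;0 0 -0.65 0 0 0;0 0 -0.15 0 0 0;0 0 -0.05 0 0 0;0 0 -0.05 0 0 0;0 0 0 0 0 0;0 0 0 0 0 0"

```text
time_s: 18.25
tcp_pos: [0.5328, 0.0249, 0.0209]
ee_rot: [[-0.188, -0.982, 0.002], [-0.982, 0.188, 0.0], [-0.001, -0.001, -1.0]]
wrist_force: [-0.2, -0.1, -1.7]
gripper_width: 0.642
gripper_force: 30.0
```

```bash
python3 s.py
```

```text
t 18.25 j [ 20.1  26.8 -26.3   0.  -36.8 -31. ] tcp [0.5328 0.0249 0.0209] yaw -100.85 z [ 1.6e-03  5.0e-04 -1.0e+00] F [-0.2 -0.1 -1.7] w 55.9 gf 30.0
```

Request:
play_rows --commands "0 0 -0.03 0 0 0;0.02 0.1 0 0 0 0;0.02 0.1 0 0 0 0;0.01 0.06 0 0 0 0;0 0 0 0 0 0"

```text
time_s: 18.75
tcp_pos: [0.534, 0.033, 0.0192]
ee_rot: [[-0.188, -0.982, 0.0], [-0.982, 0.188, 0.0], [-0.0, -0.0, -1.0]]
wrist_force: [0.5, 0.5, -1.1]
gripper_width: 0.639
gripper_force: 30.0
```

Request:
play_rows --commands "0.006 0.03 0 0 0 0;0.006 0.03 0 0 0 0;0 0 0 0 0 0"

```text
time_s: 19.05
tcp_pos: [0.5336, 0.0335, 0.0191]
ee_rot: [[-0.189, -0.982, -0.002], [-0.982, 0.189, -0.001], [0.001, 0.001, -1.0]]
wrist_force: [0.6, -4.7, 0.1]
gripper_width: 0.64
gripper_force: 30.0
```

Request:
play_rows --commands "0.006 0.03 0 0 0 0;0.006 0.03 0 0 0 0;0 0 0 0 0 0"

```text
time_s: 19.35
tcp_pos: [0.5334, 0.0337, 0.0192]
ee_rot: [[-0.19, -0.982, -0.003], [-0.982, 0.19, -0.003], [0.003, 0.002, -1.0]]
wrist_force: [0.5, -12.6, 1.0]
gripper_width: 0.642
gripper_force: 30.0
```

Contact with the end block (12 N). I press down slightly and open a little.

Request:
play_rows --commands "0 0 -0.04 0 0 0;0 -0.03 0 0 0 0;0 0 0 0 0 0"

```text
time_s: 19.65
tcp_pos: [0.5334, 0.0337, 0.0188]
ee_rot: [[-0.189, -0.982, -0.003], [-0.982, 0.189, -0.002], [0.002, 0.002, -1.0]]
wrist_force: [-3.5, -6.3, 7.6]
gripper_width: 0.639
gripper_force: 30.0
```

Request:
play_rows --commands "0 0 0 0 0 0;0 0 0 0 0 0;0 0 0 0 0 0;0 0 0 0 0 0;0 0 0.3 0 0 0;0 0 0.8 0 0 0;0 0 0.8 0 0 0;0 0 0.8 0 0 0;0 0 0.8 0 0 0;0 0 0.3 0 0 0;0 0 0 0 0 0" --grip 65

```text
time_s: 20.75
tcp_pos: [0.5353, 0.0357, 0.1335]
ee_rot: [[-0.188, -0.982, 0.003], [-0.982, 0.188, 0.001], [-0.002, -0.003, -1.0]]
wrist_force: [0.2, 0.2, -0.3]
gripper_width: 0.742
gripper_force: 0.0
```

```bash
python3 s.py
```

```text
t 20.75 j [ 21.1  18.2 -19.3   0.  -52.2 -32. ] tcp [0.5353 0.0357 0.1335] yaw -100.84 z [ 0.0035  0.0013 -1.    ] F [ 0.2  0.2 -0.3] w 64.6 gf 0.0
```

Request:
play_rows --commands "-0.15 0.02 0 0 0 0.87;-0.15 0.02 0 0 0 0.87;-0.15 0.02 0 0 0 0.87;-0.15 0.02 0 0 0 0.87;-0.15 0.02 0 0 0 0.87;-0.15 0.02 0 0 0 0.87;-0.15 0.02 0 0 0 0.87;-0.15 0.02 0 0 0 0.87;-0.15 0.02 0 0 0 0.87;-0.15 0.02 0 0 0 0.87;-0.15 0.02 0 0 0 0.87;-0.15 0.02 0 0 0 0.87;0 0 0 0 0 0;0 0 0 0 0 0;0 0 0 0 0 0" --grip 0

```text
time_s: 22.25
tcp_pos: [0.4805, 0.0425, 0.1315]
ee_rot: [[0.981, -0.195, -0.001], [-0.195, -0.981, -0.0], [-0.001, 0.0, -1.0]]
wrist_force: [-0.8, 0.2, 1.3]
gripper_width: 0.009
gripper_force: 0.0
```

```bash
python3 s.py
cat > b.py <<'E'
from h import *
import sys
u=np.array([np.cos(np.radians(-10.9)),np.sin(np.radians(-10.9))]); v=np.array([-u[1],u[0]])
s=r.sense(); t=np.array(s['tcp_pos']); q=t[:2]-[.5147,.0341]; print('tcp UVz',q@u,q@v,t[2])
for n in ('top','scene'):
    p,d,i=grab(n); cv2.imwrite(f'pics/{n}{sys.argv[1]}.png',p); C=cloud(d,i); q=C[...,:2]-[.5147,.0341];U=q@u;V=q@v;Z=C[...,2]
    m=(Z>.057)&(Z<.067)&(U>-.03)&(U<.09)&(abs(V)<.085)
    print(n,m.sum(),'U',np.percentile(U[m],[1,99]).round(4),'V',np.percentile(V[m],[1,99]).round(4),'Z',np.median(Z[m]).round(4))
    c=cv2.minAreaRect(np.c_[U[m],V[m]].astype(np.float32)*1000); print(np.round(c[0],1),np.round(c[1],1),round(c[2],2))
E
python3 b.py 4
```

```text
t 22.25 j [ 24.4  13.6 -26.5  -0.  -49.9  54.4] tcp [0.4805 0.0425 0.1315] yaw -11.24 z [-8.e-04 -3.e-04 -1.e+00] F [-0.8  0.2  1.3] w 0.8 gf 0.0
tcp UVz -0.03518682299573174 0.001742220417516106 0.13147326285692248
top 97 U [0.014  0.0464] V [-0.0567  0.0621] Z 0.0628
[42.3 -0.4] [123.1  33.6] 76.69
scene 635 U [0.0053 0.048 ] V [-0.0545  0.0625] Z 0.0618
[26.3  3.8] [120.   45.1] 89.5
```

The block sits as planned. I lower the closed fingers in front of the bevel and push towards the rail.

Request:
play_rows --commands "0 0 -0.8 0 0 0;0 0 -0.8 0 0 0;0 0 -0.8 0 0 0;0 0 -0.15 0 0 0;0 0 0 0 0 0;0.3 -0.06 0 0 0 0;0.3 -0.06 0 0 0 0;0.15 -0.03 0 0 0 0;0 0 0 0 0 0"

```text
time_s: 23.25
tcp_pos: [0.5044, 0.038, 0.056]
ee_rot: [[0.981, -0.194, 0.002], [-0.194, -0.981, 0.001], [0.002, -0.001, -1.0]]
wrist_force: [-0.0, -0.0, 0.2]
gripper_width: 0.004
gripper_force: 0.0
```

Request:
play_rows --commands "0.1 -0.02 0 0 0 0;0.1 -0.02 0 0 0 0;0 0 0 0 0 0"

```text
time_s: 23.55
tcp_pos: [0.5093, 0.0367, 0.0555]
ee_rot: [[0.981, -0.193, 0.0], [-0.193, -0.981, -0.0], [0.0, -0.0, -1.0]]
wrist_force: [0.3, 0.4, 0.3]
gripper_width: 0.002
gripper_force: 0.1
```

Request:
play_rows --commands "0.1 -0.02 0 0 0 0;0.1 -0.02 0 0 0 0;0 0 0 0 0 0"

```text
time_s: 23.85
tcp_pos: [0.5155, 0.0356, 0.0555]
ee_rot: [[0.981, -0.193, 0.0], [-0.193, -0.981, 0.0], [0.0, -0.0, -1.0]]
wrist_force: [0.6, -0.7, -0.6]
gripper_width: 0.007
gripper_force: 0.1
```

```bash
python3 s.py; python3 b.py 5
```

```text
t 23.85 j [ 22.   22.6 -26.8   0.  -40.6  56.9] tcp [0.5155 0.0356 0.0555] yaw -11.13 z [ 5.e-04  0.e+00 -1.e+00] F [ 0.6 -0.7 -0.6] w 0.6 gf 0.1
tcp UVz 0.0005176013974461594 0.0016475603228017976 0.055457860934025646
top 27 U [0.0105 0.0555] V [-0.057  -0.0516] Z 0.0621
[ 32.9 -55.1] [46.1  5.7] 3.12
scene 643 U [0.0081 0.0577] V [-0.0553  0.0622] Z 0.062
[25.7  2.4] [ 64.4 120.8] 1.66
```

Request:
play_rows --commands "0.1 -0.02 0 0 0 0;0.1 -0.02 0 0 0 0;0.1 -0.02 0 0 0 0;0.05 -0.01 0 0 0 0;0 0 0 0 0 0"

```text
time_s: 24.45
tcp_pos: [0.5259, 0.0335, 0.0554]
ee_rot: [[0.981, -0.193, 0.0], [-0.193, -0.981, 0.0], [0.0, -0.0, -1.0]]
wrist_force: [0.1, -0.5, 0.0]
gripper_width: 0.004
gripper_force: 0.1
```

Request:
play_rows --commands "0.05 -0.01 0 0 0 0;0.05 -0.01 0 0 0 0;0 0 0 0 0 0"

```text
time_s: 24.75
tcp_pos: [0.5287, 0.0329, 0.0555]
ee_rot: [[0.981, -0.193, 0.0], [-0.193, -0.981, 0.0], [0.0, -0.0, -1.0]]
wrist_force: [-1.3, -0.0, 0.4]
gripper_width: 0.002
gripper_force: 0.1
```

```bash
python3 s.py; python3 b.py 6
```

```text
t 24.75 j [ 21.1  23.6 -25.    0.  -41.4  57.7] tcp [0.5287 0.0329 0.0555] yaw -11.13 z [ 3.e-04  0.e+00 -1.e+00] F [-1.3 -0.   0.4] w 0.2 gf 0.1
tcp UVz 0.014018606139418278 0.0014778752457186028 0.05548272064707605
top 26 U [0.0264 0.0682] V [-0.0571 -0.0517] Z 0.0629
[ 47.2 -55.6] [ 4.7 42.5] 85.2
scene 664 U [0.0223 0.0696] V [-0.0556  0.0622] Z 0.0622
[38.7  2.9] [121.7  65.7] 89.51
```

View pics/scene6.png

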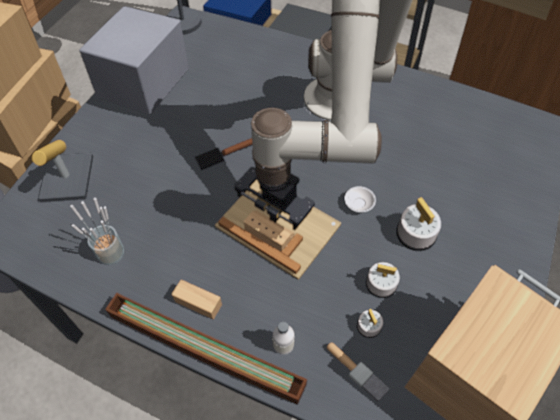

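The scene view shows the block at (268,232), about 4 mm short of the rail, with its end still at the end block. I carry on until it makes contact.

Request:
play_rows --commands "0.05 -0.01 0 0 0 0;0.05 -0.01 0 0 0 0;0.03 -0.005 0 0 0 0;0 0 0 0 0 0"

```text
time_s: 25.25
tcp_pos: [0.5326, 0.0321, 0.0554]
ee_rot: [[0.981, -0.193, 0.0], [-0.193, -0.981, 0.0], [0.0, -0.0, -1.0]]
wrist_force: [0.1, -0.5, 0.1]
gripper_width: 0.003
gripper_force: 0.2
```

Request:
play_rows --commands "0.03 0 0 0 0 0;0 0 0 0 0 0"

```text
time_s: 25.45
tcp_pos: [0.5332, 0.0321, 0.0554]
ee_rot: [[0.981, -0.193, -0.0], [-0.193, -0.981, -0.0], [-0.0, 0.0, -1.0]]
wrist_force: [-1.1, -0.4, 0.9]
gripper_width: 0.005
gripper_force: 0.4
```

Request:
play_rows --commands "0.03 0 -0.03 0 0 0;0 0 0 0 0 0"

```text
time_s: 25.65
tcp_pos: [0.5335, 0.032, 0.0549]
ee_rot: [[0.981, -0.193, -0.002], [-0.193, -0.981, -0.001], [-0.001, 0.001, -1.0]]
wrist_force: [-3.9, 0.2, 4.8]
gripper_width: 0.005
gripper_force: 3.0
```

```bash
python3 s.py; python3 b.py 7
```

```text
t 25.65 j [ 20.8  24.  -24.3  -0.  -41.8  58.1] tcp [0.5335 0.032  0.0549] yaw -11.13 z [-1.6e-03 -6.0e-04 -1.0e+00] F [-3.9  0.2  4.8] w 0.4 gf 3.0
tcp UVz 0.018898092310650278 0.0014763749788706915 0.05486946631641558
top 31 U [0.0291 0.0726] V [-0.0571 -0.0509] Z 0.0615
[ 50.9 -55.1] [ 5.4 43.9] 85.09
scene 662 U [0.0255 0.074 ] V [-0.0561  0.0622] Z 0.0622
[44.1  2.7] [ 61.8 121.2] 1.03
```

Contact with the rail: the back reads U 0.074, as it should. I build up the slanting push.

Request:
play_rows --commands "0.03 -0.005 -0.03 0 0 0;0.03 -0.005 -0.03 0 0 0;0 0 0 0 0 0"

```text
time_s: 26.05
tcp_pos: [0.5339, 0.0319, 0.0544]
ee_rot: [[0.981, -0.193, -0.004], [-0.193, -0.981, -0.001], [-0.004, 0.002, -1.0]]
wrist_force: [-10.5, 3.4, 16.9]
gripper_width: 0.009
gripper_force: 10.1
```

Request:
play_rows --commands "0.03 0 -0.02 0 0 0;0.02 0 0 0 0 0;0 0 0 0 0 0;0 0 0 0 0 0"

```text
time_s: 26.45
tcp_pos: [0.5341, 0.0318, 0.0543]
ee_rot: [[0.981, -0.193, -0.006], [-0.193, -0.981, -0.001], [-0.006, 0.002, -1.0]]
wrist_force: [-13.7, 4.4, 23.0]
gripper_width: 0.005
gripper_force: 13.6
```

```bash
python3 s.py; python3 b.py 8
```

```text
t 26.45 j [ 20.7  24.2 -24.   -0.1 -42.1  58.2] tcp [0.5341 0.0318 0.0543] yaw -11.11 z [-0.0065 -0.0011 -1.    ] F [-13.7   4.4  23. ] w 0.4 gf 13.6
tcp UVz 0.019438107152551534 0.0014393953743692782 0.0543429288449247
top 39 U [0.028  0.0719] V [-0.0572 -0.0492] Z 0.0613
[ 49.8 -55.1] [ 7.8 44.4] 82.57
scene 658 U [0.0258 0.0746] V [-0.0563  0.0619] Z 0.0622
[45.5  1.7] [ 60.1 122.2] 0.06
```

Request:
play_rows --commands "0.03 0.01 0 0 0 0;0.03 0.01 0 0 0 0;0.02 0 0.01 0 0 0;0 0 0 0 0 0;0 0 0 0 0 0;0 0 0 0 0 0;0 0 0 0 0 0;0 0 0 0 0 0"

```text
time_s: 27.35
tcp_pos: [0.5341, 0.0318, 0.0543]
ee_rot: [[0.981, -0.193, -0.011], [-0.193, -0.981, -0.002], [-0.011, 0.004, -1.0]]
wrist_force: [-19.2, 5.5, 25.9]
gripper_width: 0.006
gripper_force: 15.9
```

```bash
python3 s.py; python3 b.py 9
```

```text
t 27.35 j [ 20.7  24.4 -23.7  -0.2 -42.5  58.2] tcp [0.5341 0.0318 0.0543] yaw -11.15 z [-0.0114 -0.0023 -0.9999] F [-19.2   5.5  25.9] w 0.5 gf 15.9
tcp UVz 0.019515516606950774 0.0014595689654539707 0.054294825801836546
top 46 U [0.0289 0.0723] V [-0.0571 -0.0483] Z 0.0624
[ 50.5 -52.9] [ 8.5 44. ] 88.57
scene 667 U [0.0283 0.074 ] V [-0.0561  0.0623] Z 0.0621
[46.1  3.1] [121.9  58.4] 88.89
```

View pics/scene9.png

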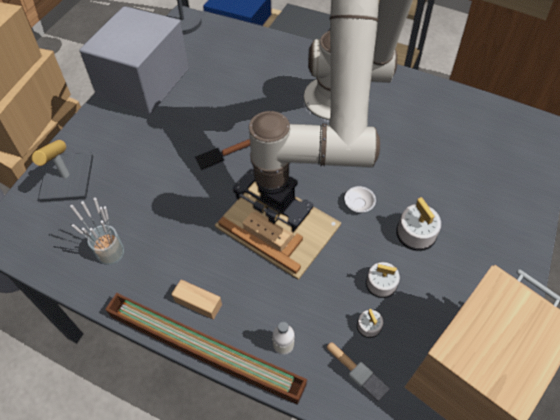

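The scene view shows the block at (266,235), flat against the rail and end block, with the fingers on its bevel (about 20 N level, 26 N down). The bystanders are unmoved, so I hand in.

```bash
python3 -c "
from station import r
print(r.finish_job())"
```

```text
the job is handed in; nothing more can be done
None
```

I handed the job in at about 27 s: the middle timer's key was turned about 1.95 rad until it met its stop, and the block sits flat in the corner with its bevel outwards. The fingers were still pushing it with about 20 N level and 26 N down; the hand-in returned no verdict.

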